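Hold a test cartridge in the reader's slot

ROBOT

A 6-joint arm with a two-finger parallel gripper is mounted at the origin on the work surface. World frame = base frame: x ahead of the robot, y to its left, z up, the work surface at z = 0. Lengths are in m, angles in rad, forces in N, time in s.
With the tool pointing down it reaches from about 0.25 to 0.775 m from the base axis. Payload 4 kg.
Tool frame: the origin (TCP) lies on the centre line of the jaws, within the pads' length; the fingertips stand 25 mm ahead of it and the grasp point (between the pads) lies 6 mm ahead of it; z points along the fingers, y is the line along which they close (so a half turn about z gives the same grasp; the last joint's range is limited). The gripper opens to 94 mm and grips with 3 to 60 N. Pads are 16 mm wide; open, the fingers measure 119 mm over their backs; the gripper's body (75 mm by 177 mm) begins 78 mm behind the grasp point.
Start: joints at [1.152, 0.087, 1.371, -0, 1.684, -0.103], TCP at [0.171, 0.523, 0.231] pointing down, gripper open.
Joint ranges: [-3.1, 3.1], [-0.76, 2.03], [0.27, 2.55], [-1.08, 4.22], [0.17, 2.65], [-2.57, 2.57]. Speed limits (rad/s): [2.79, 2.79, 3.14, 3.14, 3.14, 3.14].

INTERFACE

Orientations are given as [roll, pitch, yaw] about the fixed x, y, z axes, in that order (R = Rz(yaw) Ry(pitch) Rx(roll)).
In Python, from bench import robot, imaging gives the robot as it stands. The module is installed in compiled form; this text tells all that it offers.
- The arm moves only by the tool drive_tool, never from a script. Its argument "series" is a list of rows, each a list of 3 entries, a list of its own where there are three numbers: the finger opening in m, from 0 to 0.094, then the shift along the tool's x, y, z in m, then the turn, a rotation vector about the tool's x, y, z in rad. A call has 1 to 5 rows; each row is the pose to reach, as a shift and turn from the pose commanded when the call began, along the tool's axes at that moment; what a row does not reach only later rows make up. A row lasts 1/8 s, in which the tool goes at most 62.5 mm and 10.7 degrees, less where a joint would pass 70% of its speed; a pose out of reach is approached as far as the arm can. A call with a gripper value outside its range is refused whole. The fingers move at their own pace and stop on an object; the grip force is fixed at half the most. Time passes only in rows, so rows that repeat a pose let the fingers close. It gives the time, the measured TCP pose, the force, the opening and the grip force at its end, in the units of the state.
- robot.get_obs(): the state, without advancing time (a new reading comes with each control period).
- imaging.snapshot(name): name is "scene" or "top" or "wrist"; returns the picture (384x512x3 uint8, red, green, blue); there is no depth.
- imaging.get_calibration(name): a dict with "intrinsics" (3x3 intrinsics, pixels), "position" and "rotation" of the camera in the world. Camera axes: x right, y up, looking along -z (the intrinsics and any distortion apply to the point x, -y, -z); pixel columns grow to the right and rows downward; lengths in m; the calibration is good to about 2 mm. The wrist camera is an equidistant fisheye: a pixel r from the principal point sees the ray r / f radians off the axis. A picture is of the moment at which its call begins: read the wrist's pose just before it. get_calibration takes no time and is no camera call; for the wrist camera it gives the pose at the moment of the call.
- robot.close_job(): hands the job in; it is judged then, once.
The state is a dict: "time": time; "joint_positions": joint angles; "qvel": joint speeds; "joint_torque": joint torques, N m; "tool_pos": TCP position; "ee_rot": TCP orientation; "wrist_force": force on the tool from outside, world axes, zero at the start; "wrist_torque": the same for the moment, N m; "width": finger opening in m; "finger_force": force on a finger pad.
Only numpy, scipy, OpenCV 4.12 (cv2) and the standard library are available. Lean on these libraries where they do the work, as an engineer would, in place of code of your own. Each camera call takes 0.05 s, during which the arm holds its last target. There are 200 camera calls.

TASK

Lift the bench reader's hinged lid by its side pin and bring it gently to its fully open stop, then take the long cartridge out of the stand and lower it upright through the slot in the reader's deck until the line round it, 40 mm above its foot, is about level with the deck. Finish while still holding it there in the gripper, still and not forced against the slot, with the lid open, for the reader to scan; leave the short blank in the stand and everything else on the bench alone.

Things in the scene. Friction and masses are not known exactly. Their poses are not given: they have to be found in the camera images.
- slot (a point): centre of the slot's mouth on the top face of the reader's deck, 130 mm above the bench. Slot 14 mm along x, 54 mm along y (2 mm play on each side of the cartridge) through a 12 mm deck, square-edged with no lead-in; below it a hollow well with its floor 80 mm below the deck. Hidden under the lid while that is shut. x, y: the reader's axes; z up
- lid (a joint): angle (rad) of the reader's lid, a grey plate 130 (x) x 120 (y) x 8 mm hinged along its -y edge (hinge line along the reader's x, 65 mm to -y of the slot's centre, at deck height). 0 = shut on the deck, grows as the +y edge is lifted, 1.75 = fixed stop, a little past upright. May start ajar. Stiff hinge: stays where left; 2 to 4 N at the pin move it
- lid_pin (a point): grip point on the axis of the lift pin: round steel, 12 mm diameter, 45 mm long, level, sticking out along the reader's +x from the lid's +x edge, near the free (+y) edge; 23 mm out from the lid's edge. The pin overhangs the reader's side, no deck below it. Axes turn with the lid: x along the pin, y from hinge to free edge
- lid_hinge (a point): point on the lid's hinge axis beside lid_pin: from the slot's centre 93 mm to +x and 65 mm to -y in the reader's axes, at deck height. lid_pin lies 110 mm along the lid's y and 6 mm along its z from here, so the pin swings on a circle of 110 mm radius in the reader's y-z plane
- reader: the white bench reader, fixed to the bench, 150 (x) x 180 (y) x 130 mm high; origin at the middle of its underside. The slot's centre is 5 mm to +x and 5 mm to -y of the deck's middle
- cartridge: long cartridge: plain pale plastic plate 10 (x) x 50 (y) x 100 mm (z), about 0.09 kg, a thin dark line round it 40 mm above its foot, the same either way round. Origin at the middle of its lower end (foot). Stands upright in one of the stand's two pockets, foot 6 mm above the bench, top 106 mm above it, 66 mm showing
- blank: the short blank, a plate of the same 10 x 50 mm section but only 62 mm long and with no line, standing in the other pocket (22 mm shows above the stand's top); to be left there. Origin at the middle of its lower end
- stand: dark grey stand fixed to the bench, 50 (x) x 160 (y) x 40 mm high, with two pockets 14 x 54 mm whose centres are 40 mm to either side of the middle along y. Origin at the middle of its underside
- bottle: wide white jar-shaped bottle, 72 diameter, 130 high (mm); a bystander, origin at the middle of its underside
- vial: small amber vial, 28 diameter, 50 high (mm); a bystander, origin at the middle of its underside
- pot: small white screw pot, 44 diameter, 35 high (mm); a bystander, origin at the middle of its underside
- tip_box: blue pipette-tip box, 80 x 120 x 55 high (mm); a bystander, origin at the middle of its underside
- tube_rack: blue tube rack, 75 x 160, 81 high with its tubes (mm); a bystander, origin at the middle of its underside
Not all that is in view belongs to the job. Leave any brown or red look-alike of the cartridge alone.

How it is judged:
By the outcome, as a careful person would: the job done as asked, in the order asked, and still so for the second after the job is handed in, while the arm keeps its last pose, push and grip.
It also fails if it takes over 67 s, if anything falls off the work surface, if the arm or the gripper's body presses on something with over 40 N, if the wrist force passes 120 N, or if a joint passes its speed limit or range.

## Working session

There is one attempt and no reset: what is moved stays moved. The work goes in short steps, Python scripts to look and compute and a tool call to move; the robot and the scene stay as the last step left them, time stands still between calls to the robot, and variables do not carry over. Pictures are saved under pics/ and viewed, at most 13 in all, crops included, and the job is handed in when it is done.

Besides the shell and the picture viewer there is one more tool, called after "Request:" as a command line: name --argument value ..., lists and objects as JSON in quotes. drive_tool: Moves the arm, as the interface text tells. Its arguments: {"type":"object","properties":{"series":{"type":"array"}},"required":["series"]}

```bash
mkdir -p pics; python3 - <<'E'
from bench import robot, imaging
import cv2, numpy as np
for n in ("scene","top"):
    p=imaging.snapshot(n); cv2.imwrite(f"pics/{n}0.png",p[:,:,::-1])
    c=imaging.get_calibration(n); print(n,c)
a=cv2.imread("pics/scene0.png");b=cv2.imread("pics/top0.png")
o=robot.get_obs(); print(o)
E
```

```text
scene {'intrinsics': array([[407.29467466,   0.        , 260.10259234],
       [  0.        , 407.29467466, 192.81842191],
       [  0.        ,   0.        ,   1.        ]]), 'position': array([0.97213261, 0.75063646, 0.69338738]), 'rotation': array([0.98554301, 0.00356294, 2.62388327])}
top {'intrinsics': array([[455.35971475,   0.        , 255.96357563],
       [  0.        , 455.35971475, 191.46817899],
       [  0.        ,   0.        ,   1.        ]]), 'position': array([0.42518592, 0.00812484, 1.2793001 ]), 'rotation': array([ 0.09916131, -0.01492492, -1.57332944])}
{'time': 0.1, 'joint_positions': array([ 1.15189589e+00,  8.79077143e-02,  1.37204523e+00, -7.97886318e-06,
        1.68357435e+00, -1.03055344e-01]), 'qvel': array([ 0.00095518, -0.00251714, -0.00279874,  0.00016318,  0.0005891 ,
       -0.00078623]), 'joint_torque': array([ 1.90256127e-03, -3.41252375e+01, -3.03301585e+01,  7.19815842e-02,
        3.04627733e-02, -1.01890757e-04]), 'tool_pos': array([0.1706542 , 0.52241686, 0.22943597]), 'ee_rot': array([-3.13966746e+00, -1.91134613e-04,  2.82574649e+00]), 'wrist_force': array([ 0.38522136, -0.12200659, -0.38435553]), 'wrist_torque': array([ 0.01703091,  0.05765675, -0.04748325]), 'finger_force': 0.0, 'width': 0.09411519802335645}
```

View pics/scene0.png

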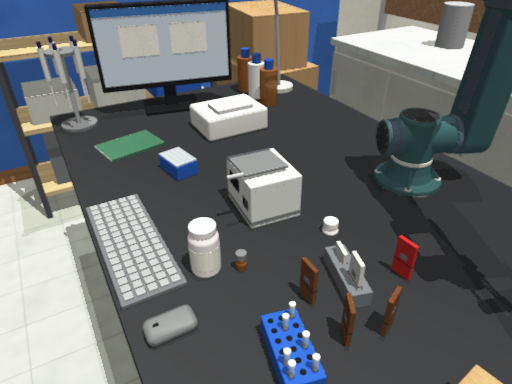

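View pics/top0.png

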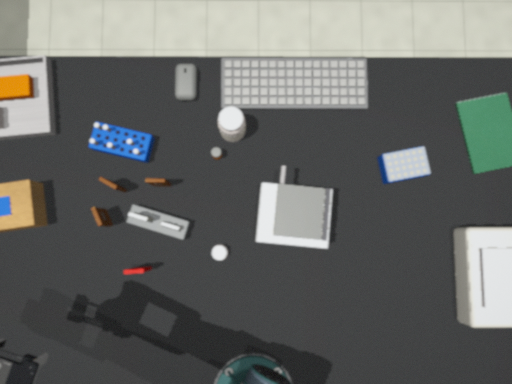

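The scene shows the reader at about (263,185) with its pin at (235,177), and the stand at (348,272) with two pale plates. In the top view the reader is at (295,215), the pin at (283,175) and the stand at (158,221). Next I'll enlarge both.

```bash
cat > h.py <<'E'
import numpy as np, cv2
from scipy.spatial.transform import Rotation as Ro
from bench import robot, imaging
def cam(n): 
    c=imaging.get_calibration(n); return c["intrinsics"],np.array(c["position"]),Ro.from_euler("xyz",c["rotation"]).as_matrix()
def ray(n,uv,c=None):
    K,p,R=c or cam(n); x=(uv[0]-K[0,2])/K[0,0]; y=(uv[1]-K[1,2])/K[1,1]
    if n=="wrist":
        t=np.hypot(x,y); s=np.sin(t)/t if t>1e-9 else 1; d=np.array([x*s,-y*s,-np.cos(t)])
    else: d=np.array([x,-y,-1.])
    return p,R@d
def onz(n,uv,z,c=None):
    p,d=ray(n,uv,c); return p+d*(z-p[2])/d[2]
def proj(n,P,c=None):
    K,p,R=c or cam(n); q=R.T@(np.array(P)-p); q=np.array([q[0],-q[1],-q[2]])
    if n=="wrist":
        t=np.arctan2(np.hypot(q[0],q[1]),q[2]); r=np.hypot(q[0],q[1])+1e-12; q=np.array([q[0]/r*t,q[1]/r*t,1])
    else: q=q/q[2]
    return (K@q)[:2]
def tri(a,b):
    (p,d),(q,e)=ray(*a),ray(*b); A=np.c_[d,-e]; s=np.linalg.lstsq(A,q-p,rcond=None)[0]
    P,Q=p+s[0]*d,q+s[1]*e; return (P+Q)/2,np.linalg.norm(P-Q)
E
python3 - <<'E'
import cv2,numpy as np
a=cv2.imread("pics/scene0.png");b=cv2.imread("pics/top0.png")
f=lambda i,x,y,w,h,s:cv2.resize(i[y:y+h,x:x+w],None,fx=s,fy=s,interpolation=cv2.INTER_CUBIC)
A=np.hstack([f(a,215,135,100,100,4),f(a,305,215,100,100,4)])
B=np.hstack([f(b,240,155,100,75+25,4),f(b,110,170,100,100,4)])
cv2.imwrite("pics/a1.png",A);cv2.imwrite("pics/b1.png",B)
E
```

```text
(no output)
```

View pics/a1.png

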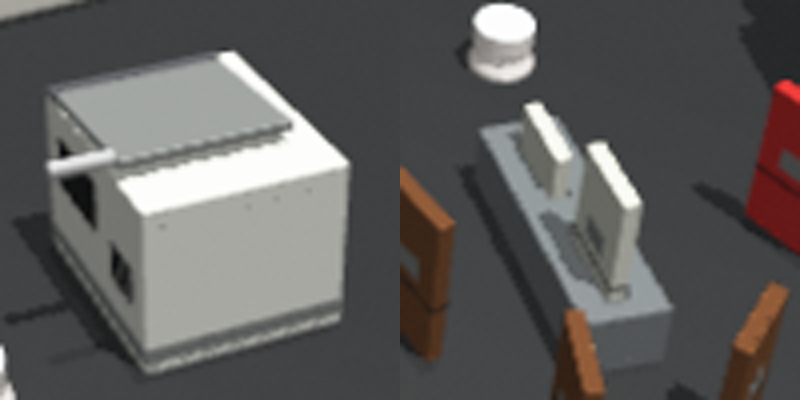

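View pics/b1.png

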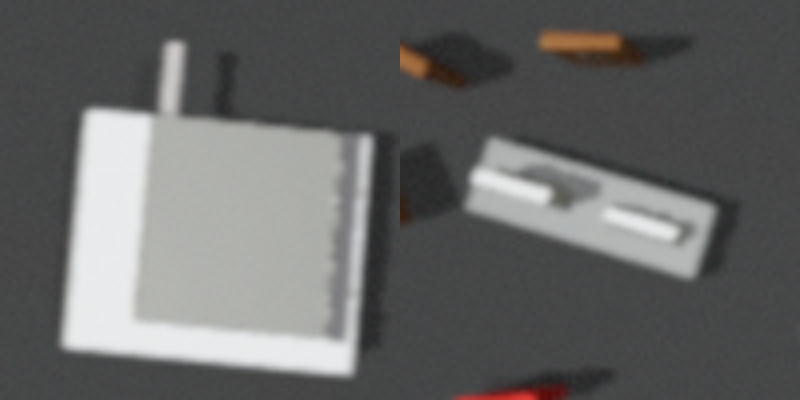

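The long cartridge is the taller plate at the +y end of the stand: scene (357,270), top (128,216). The short one at scene (342,252), top (161,225) is the blank, and the brown and red plates are decoys.

```bash
python3 - <<'E'
from h import *
np.set_printoptions(precision=4,suppress=True)
T=lambda u,v:(240+u/4-.375,155+v/4-.375)
S=lambda u,v:(110+(u-400)/4-.375,170+v/4-.375)
A=lambda u,v:(215+u/4-.375,135+v/4-.375)
B=lambda u,v:(305+(u-400)/4-.375,215+v/4-.375)
print("pin tip",tri(("scene",A(50,168)),("top",T(174,42))))
print("pin base",tri(("scene",A(115,155)),("top",T(171,113))))
c=[onz("top",T(*q),.13)[:2] for q in ((85,108),(374,135),(355,375),(62,348))]
print("deck",np.array(c),np.mean(c,0))
for i in range(4): d=c[(i+1)%4]-c[i]; print(np.linalg.norm(d),np.degrees(np.arctan2(d[1],d[0])))
for q in ((150,213),(348,165)): print("deck scene",onz("scene",A(*q),.13))
print("lid +y edge ends",tri(("scene",A(118,160)),("top",T(150,115))),tri(("scene",A(292,127)),("top",T(135,320))))
c=[onz("top",S(*q),.04)[:2] for q in ((490,136),(718,205),(695,278),(465,210))]
print("stand",np.array(c),np.mean(c,0))
for i in range(4): d=c[(i+1)%4]-c[i]; print(np.linalg.norm(d),np.degrees(np.arctan2(d[1],d[0])))
print("cart top",onz("top",S(510,187),.106),"scene",onz("scene",B(613,173),.106),"blank",onz("top",S(642,222),.062+.006),onz("scene",B(547,136),.068))
for n,uv,z in (("bottle",(231,115),.13),("vial",(216,152),.05),("pot",(219,252),.035)): print(n,onz("top",uv,z))
K,p,R=cam("wrist"); o=robot.get_obs(); Rt=Ro.from_euler("xyz",o["ee_rot"]).as_matrix()
print(K, Rt.T@(p-o["tool_pos"]), Rt.T@R)
E
```

```text
pin tip (array([ 0.603 , -0.0768,  0.1467]), np.float64(0.0030470688833788063))
pin base (array([ 0.5578, -0.0743,  0.1443]), np.float64(0.004477427152730534))
deck [[ 0.5646 -0.0219]
 [ 0.5472 -0.2057]
 [ 0.3957 -0.1908]
 [ 0.413  -0.0069]] [ 0.4801 -0.1063]
0.18467967967547455 -95.41641364225752
0.1522491455551863 174.38605236150843
0.18475476834989882 84.61268443460838
0.152343251170333 -5.642057444476022
deck scene [ 0.5595 -0.0191  0.13  ]
deck scene [ 0.4166 -0.0049  0.13  ]
lid +y edge ends (array([ 0.5586, -0.0624,  0.1465]), np.float64(0.0010533102560006857)) (array([ 0.4305, -0.0524,  0.1396]), np.float64(0.0003067478135708596))
stand [[0.5156 0.3259]
 [0.4685 0.1708]
 [0.4193 0.1857]
 [0.4655 0.3415]] [0.4672 0.256 ]
0.16210635528821232 -106.8953508360962
0.05139546197231255 163.13808931760548
0.16251758404410993 73.50169074923829
0.05252299493906592 -17.306972712939725
cart top [0.478  0.2954 0.106 ] scene [0.4798 0.297  0.106 ] blank [0.4564 0.2172 0.068 ] [0.4601 0.2249 0.068 ]
bottle [0.7376 0.0545 0.13  ]
vial [0.656  0.0984 0.05  ]
pot [0.3844 0.0897 0.035 ]
[[297.3186   0.     257.951 ]
 [  0.     297.3186 192.7252]
 [  0.       0.       1.    ]] [ 0.0714  0.0005 -0.1543] [[ 0.0012  0.969   0.247 ]
 [ 1.     -0.0009 -0.0012]
 [-0.0009  0.247  -0.969 ]]
```

```bash
cat >> h.py <<'E'
np.set_printoptions(precision=4,suppress=True)
def go(P,yaw,tilt=(0,0,0)):
    o=robot.get_obs(); R0=Ro.from_euler("xyz",o["ee_rot"])
    R1=Ro.from_euler("xyz",[np.pi,0,np.radians(yaw)])
    print("shift",R0.inv().apply(np.array(P)-o["tool_pos"]),"turn",(R0.inv()*R1).as_rotvec(),"at",o["tool_pos"],o["ee_rot"],"F",o["wrist_force"],"w",o["width"],"t",o["time"])
E
python3 -c "
from h import *
go([.583,-.076,.26],174.4)"
```

```text
shift [-0.5778 -0.4408 -0.0298] turn [-0.0019 -0.0004 -0.2181] at [0.1707 0.5224 0.2294] [-3.1397 -0.0002  2.8257] F [ 0.3852 -0.122  -0.3844] w 0.09411519802335645 t 0.1
```

Request:
drive_tool --series '[[0.06, [-0.29, -0.22, -0.03], [0, 0, -0.11]], [0.06, [-0.29, -0.22, -0.03], [0, 0, -0.11]], [0.06, [-0.29, -0.22, -0.03], [0, 0, -0.11]], [0.06, [-0.29, -0.22, -0.03], [0, 0, -0.11]], [0.06, [-0.29, -0.22, -0.03], [0, 0, -0.11]]]'

```text
time: 0.72
tool_pos: [0.3488, 0.265, 0.2559]
ee_rot: [-3.142, -0.0, 2.936]
wrist_force: [1.2, 0.6, 0.4]
width: 0.0598
finger_force: 0.0
```

```bash
python3 -c "
from h import *
go([.583,-.076,.26],174.4)"
```

```text
shift [-0.2989 -0.2861 -0.0041] turn [-0.     -0.0001 -0.1077] at [0.3488 0.265  0.2559] [-3.1416 -0.0001  2.9362] F [1.2151 0.5954 0.4462] w 0.059832776164824374 t 0.725
```

Request:
drive_tool --series '[[0.06, [-0.3, -0.286, -0.004], [0, 0, -0.108]], [0.06, [-0.3, -0.286, -0.004], [0, 0, -0.108]], [0.06, [-0.3, -0.286, -0.004], [0, 0, -0.108]], [0.06, [-0.3, -0.286, -0.004], [0, 0, -0.108]], [0.06, [-0.3, -0.286, -0.004], [0, 0, -0.108]]]'

```text
time: 1.35
tool_pos: [0.5262, 0.0077, 0.2587]
ee_rot: [3.141, -0.001, 3.044]
wrist_force: [0.6, 0.1, 0.9]
width: 0.0602
finger_force: 0.0
```

```bash
python3 -c "
from h import *
go([.583,-.076,.26],174.4)"
```

```text
shift [-0.0647 -0.0777 -0.0013] turn [ 0.0005 -0.0005 -0.0003] at [0.5262 0.0077 0.2587] [ 3.1411 -0.0005  3.0435] F [0.5742 0.078  0.8992] w 0.060164073595490586 t 1.35
```

Request:
drive_tool --series '[[0.06, [-0.064, -0.078, 0], [0, 0, 0]], [0.06, [-0.064, -0.078, 0], [0, 0, 0]], [0.06, [-0.064, -0.078, 0], [0, 0, 0]]]'

```text
time: 1.72
tool_pos: [0.5821, -0.0767, 0.2571]
ee_rot: [3.141, -0.003, 3.04]
wrist_force: [-0.4, 0.2, -0.3]
width: 0.0597
finger_force: 0.0
```

```bash
python3 -c "
from h import *
c=cam('wrist'); p=imaging.snapshot('wrist')
cv2.imwrite('pics/w1.png',p[:,:,::-1])
go([.583,-.076,.151],174.4)
x=np.array([.9952,-.0976,0]);y=np.array([.0976,.9952,0]);m=np.array([.479,-.1055,.13])
for a,b in((75,90),(75,-90),(-75,-90),(-75,90)): P=m+x*a/1e3+y*b/1e3;print(P,proj('wrist',P,c))
for P in ([.603,-.0768,.1457],[.5578,-.0743,.1445]): print('pin',proj('wrist',P,c))
"
```

```text
shift [-0.0018 -0.0009  0.1068] turn [ 0.0009 -0.0027 -0.0019] at [ 0.5815 -0.0751  0.2578] [ 3.1407 -0.0027  3.042 ] F [ 0.0145  1.1662 -0.153 ] w 0.05995970433417312 t 1.775
[ 0.5624 -0.0233  0.13  ] [309.9349 167.6635]
[ 0.5449 -0.2024  0.13  ] [131.0109 169.4671]
[ 0.3956 -0.1877  0.13  ] [129.1045  25.0717]
[ 0.4131 -0.0086  0.13  ] [310.0031  15.8596]
pin [259.1913 218.0437]
pin [256.9899 170.5351]
```

View pics/w1.png

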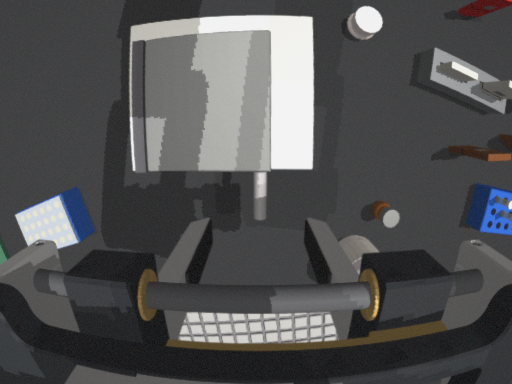

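The wrist view shows the pin from (260,172) to (260,220), lying between the finger tips and matching the estimate within 2–3 px. I'll descend onto it.

Request:
drive_tool --series '[[0.06, [-0.005, -0.002, 0.055], [0, 0, 0]], [0.06, [-0.005, -0.002, 0.1], [0, 0, 0]], [0.06, [-0.005, -0.002, 0.106], [0, 0, 0]], [0.02, [-0.005, -0.002, 0.106], [0, 0, 0]], [0.02, [-0.005, -0.002, 0.106], [0, 0, 0]]]'

```text
time: 2.4
tool_pos: [0.5878, -0.0767, 0.1564]
ee_rot: [-3.141, 0.005, 3.044]
wrist_force: [0.4, 0.2, -0.9]
width: 0.0431
finger_force: 0.0
```

Request:
drive_tool --series '[[0.0, [0, 0, 0], [0, 0, 0]], [0.0, [0, 0, 0], [0, 0, 0]], [0.0, [0, 0, 0], [0, 0, 0]], [0.0, [0, 0, 0], [0, 0, 0]]]'

```text
time: 2.9
tool_pos: [0.5867, -0.0756, 0.1535]
ee_rot: [3.139, 0.001, 3.044]
wrist_force: [-0.2, 4.5, 0.6]
width: 0.0109
finger_force: 30.0
```

```bash
python3 -c "
from h import *
p=imaging.snapshot('scene')
cv2.imwrite('pics/s2.png',cv2.resize(p[100:260,150:350,::-1],None,fx=3,fy=3))
go([.583,-.076,.151],174.4)
"
```

```text
shift [ 0.0037 -0.0008  0.0024] turn [0.0024 0.0007 0.0006] at [ 0.5868 -0.0756  0.1534] [3.1392 0.0007 3.0444] F [0.3004 3.5827 1.0012] w 0.010925985507646863 t 2.95
```

View pics/s2.png

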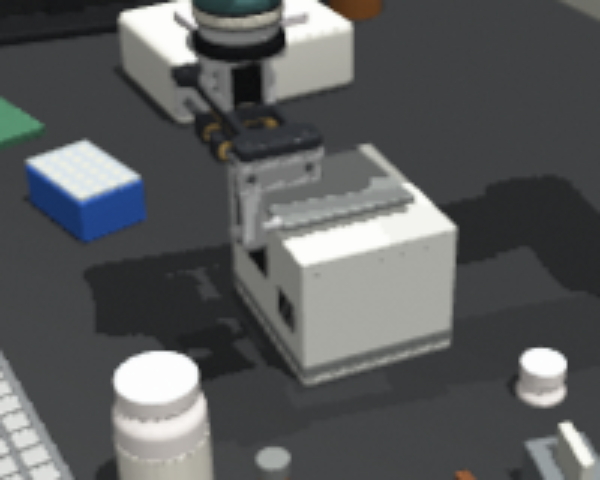

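The gripper body clears the lid, and the fingers hold the pin (30 N, 11 mm opening). The lid is about 0.09 rad ajar. I'll swing it up along the arc.

Request:
drive_tool --series '[[0.0, [0, -0.002, -0.012], [0, 0, 0]], [0.0, [0, -0.0075, -0.0275], [0, 0, 0]], [0.0, [0, -0.015, -0.042], [0, 0, 0]], [0.0, [0, -0.025, -0.0555], [0, 0, 0]], [0.0, [0, -0.0365, -0.0675], [0, 0, 0]]]'

```text
time: 3.58
tool_pos: [0.5836, -0.1082, 0.2221]
ee_rot: [3.132, 0.001, 3.048]
wrist_force: [0.6, 11.5, 5.2]
width: 0.0111
finger_force: 30.0
```

Request:
drive_tool --series '[[0.0, [0, -0.012, -0.0115], [0, 0, 0]], [0.0, [0, -0.0265, -0.0195], [0, 0, 0]], [0.0, [0, -0.0425, -0.0255], [0, 0, 0]], [0.0, [0, -0.059, -0.0285], [0, 0, 0]], [0.0, [0, -0.076, -0.0295], [0, 0, 0]]]'

```text
time: 4.2
tool_pos: [0.5757, -0.1878, 0.2529]
ee_rot: [3.14, 0.003, 3.045]
wrist_force: [-0.2, 5.8, 6.3]
width: 0.0107
finger_force: 30.0
```

Request:
drive_tool --series '[[0.0, [0, -0.005, -0.001], [0, 0, 0]], [0.0, [0, -0.01, -0.001], [0, 0, 0]], [0.0, [0, -0.014, 0.0], [0, 0, 0]], [0.0, [0, -0.017, 0.0005], [0, 0, 0]], [0.0, [0, -0.019, 0.001], [0, 0, 0]]]'

```text
time: 4.82
tool_pos: [0.5737, -0.2078, 0.2494]
ee_rot: [-3.141, 0.001, 3.044]
wrist_force: [0.7, 2.7, 5.5]
width: 0.0111
finger_force: 30.0
```

Request:
drive_tool --series '[[0.0, [0, -0.002, 0.0], [0, 0, 0]], [0.0, [0, -0.004, 0.0005], [0, 0, 0]], [0.0, [0, -0.006, 0.001], [0, 0, 0]], [0.0, [0, -0.006, 0.001], [0, 0, 0]]]'

```text
time: 5.32
tool_pos: [0.5735, -0.21, 0.2488]
ee_rot: [3.135, 0.0, 3.047]
wrist_force: [0.8, 10.9, 6.8]
width: 0.0113
finger_force: 30.0
```

```bash
python3 -c "
from h import *
go([.583,-.076,.151],174.4)
imaging.snapshot('top'); p=imaging.snapshot('scene')
cv2.imwrite('pics/s3.png',cv2.resize(p[100:260,150:350,::-1],None,fx=3,fy=3))
"
```

```text
shift [0.0032 0.1336 0.0987] turn [0.0069 0.0004 0.0034] at [ 0.5735 -0.21    0.2488] [3.1347 0.0004 3.0472] F [ 0.7746 10.9168  6.7917] w 0.01125824869829396 t 5.325
```

Motion stalled at 134 mm of travel against the predicted 134.6 mm, with the force rising, so the lid is at its stop. I'll unload, release and rise.

Request:
drive_tool --series '[[0.0, [0, 0.003, 0.0], [0, 0, 0]], [0.03, [0, 0.003, 0.0], [0, 0, 0]], [0.045, [0, 0.003, 0], [0, 0, 0]], [0.045, [0, 0.003, -0.04], [0, 0, 0]], [0.045, [0, 0.003, -0.08], [0, 0, 0]]]'

```text
time: 6.05
tool_pos: [0.5726, -0.2116, 0.3271]
ee_rot: [-3.142, -0.004, 3.042]
wrist_force: [0.8, -0.6, -0.4]
width: 0.044
finger_force: 0.0
```

```bash
python3 -c "
from h import *
go([.43,.02,.33],163)
"
```

```text
shift [ 0.1648  0.2163 -0.0023] turn [-0.0004 -0.0038  0.1975] at [ 0.5726 -0.2116  0.3271] [-3.1416 -0.0038  3.0424] F [ 0.8438 -0.628  -0.4347] w 0.04403169653684239 t 6.05
```

```bash
python3 -c "
from h import *
go([.4825,-.108,.29],84.4)
"
```

```text
shift [0.0998 0.0941 0.0375] turn [-0.003  -0.003   1.5693] at [ 0.5726 -0.2116  0.3271] [-3.1416 -0.0038  3.0424] F [ 0.8438 -0.628  -0.4347] w 0.04403169653684239 t 6.05
```

Request:
drive_tool --series '[[0.045, [0.1, 0.095, 0.0], [0, 0, 0.84]], [0.045, [0.1, 0.095, 0.0], [0, 0, 0.84]], [0.045, [0.1, 0.095, 0.0], [0, 0, 0.84]], [0.045, [0.1, 0.095, 0.0], [0, 0, 0.84]], [0.045, [0.1, 0.095, 0.037], [0, 0, 0.84]]]'

```text
time: 6.68
tool_pos: [0.484, -0.1075, 0.2934]
ee_rot: [3.139, 0.007, 2.199]
wrist_force: [0.7, -0.4, -0.4]
width: 0.045
finger_force: 0.0
```

Request:
drive_tool --series '[[0.045, [0, 0, 0], [0, 0, 0.73]], [0.045, [0, 0, 0], [0, 0, 0.73]], [0.045, [0, 0, 0], [0, 0, 0.73]], [0.045, [0, 0, 0], [0, 0, 0.73]], [0.045, [0, 0, 0], [0, 0, 0.73]]]'

```text
time: 7.3
tool_pos: [0.4828, -0.1071, 0.2903]
ee_rot: [-3.14, 0.001, 1.475]
wrist_force: [0.3, -0.4, 0.3]
width: 0.0452
finger_force: 0.0
```

```bash
python3 -c "
from h import *
go([.4825,-.108,.29],84.4)
c=cam('wrist');p=imaging.snapshot('wrist')
go([.4825,-.108,.29],84.4)
cv2.imwrite('pics/w2.png',p[:,:,::-1])
print('slot pred',proj('wrist',[.4825,-.108,.13],c))
"
```

```text
shift [-0.0009 -0.0002  0.0003] turn [-0.0015  0.0006  0.0017] at [ 0.4828 -0.1071  0.2903] [-3.1401  0.0006  1.4747] F [ 0.3027 -0.4167  0.2556] w 0.045235531004076145 t 7.3
shift [-0.0011 -0.0002  0.0005] turn [-0.0012  0.0005  0.0027] at [ 0.4828 -0.107   0.2905] [-3.1403  0.0005  1.4758] F [-1.4044 -0.7644 -0.269 ] w 0.04478176049053376 t 7.35
slot pred [257.7197 186.3709]
```

View pics/w2.png

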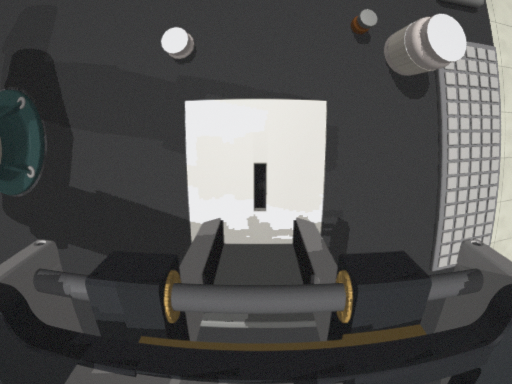

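The slot is visible in the open deck at about (260,187), within a few pixels of the prediction, and the lid is open at the bottom. I'll measure the slot now.

```bash
cat > slot.py <<'E'
from h import *
def slot(img,c):
    g=img[150:225,225:295].min(2).astype(np.uint8); g=cv2.resize(g,None,fx=4,fy=4,interpolation=cv2.INTER_CUBIC)
    m=(g<150).astype(np.uint8)*255
    k=[q for q in cv2.findContours(m,cv2.RETR_LIST,cv2.CHAIN_APPROX_NONE)[0] if 1500<cv2.contourArea(q)<25000]
    for q in k:
        P=np.array([onz("wrist",(225+(u+.5)/4-.5,150+(v+.5)/4-.5),.13,c)[:2] for u,v in q[:,0]])
        r=cv2.minAreaRect((P*1000).astype(np.float32)); print(r, P.mean(0))
if __name__=="__main__":
    c=cam("wrist"); im=imaging.snapshot("wrist"); slot(im,c)
    for row in (110,140,170,200):   # deck edges
        l=im[row].min(1).astype(float)
        w=np.where(l>150)[0]; w=w[(w>150)&(w<350)]; print(onz("wrist",(w[0]-.5,row),.13,c)[:2],onz("wrist",(w[-1]+.5,row),.13,c)[:2])
E
python3 slot.py; python3 -c "
from h import *
go([.478,.2965,.2],73.2)"
```

```text
((484.5557556152344, -108.96444702148438), (52.89683532714844, 13.59347152709961), 84.42269134521484) [ 0.4846 -0.1084]
[ 0.4127 -0.017 ] [ 0.5632 -0.0314]
[ 0.41   -0.0494] [ 0.5598 -0.0636]
[ 0.4067 -0.0821] [ 0.5557 -0.0962]
[ 0.4028 -0.116 ] [ 0.5531 -0.1301]
shift [ 0.4011 -0.043   0.0905] turn [-0.001   0.0004  0.1981] at [ 0.4828 -0.1068  0.2906] [-3.1405  0.0003  1.4757] F [ 0.1532 -0.6329  0.335 ] w 0.04514286175213538 t 7.4
```

Request:
drive_tool --series '[[0.05, [0.4, -0.043, 0.0], [0, 0, 0.198]], [0.05, [0.4, -0.043, 0.0], [0, 0, 0.198]], [0.05, [0.4, -0.043, 0.0], [0, 0, 0.198]], [0.05, [0.4, -0.043, 0.0], [0, 0, 0.198]], [0.05, [0.4, -0.043, 0.0], [0, 0, 0.198]]]'

```text
time: 8.02
tool_pos: [0.4799, 0.2006, 0.2912]
ee_rot: [3.141, 0.0, 1.278]
wrist_force: [0.4, 0.4, 1.0]
width: 0.0501
finger_force: 0.0
```

```bash
python3 -c "
from h import *
go([.478,.2965,.22],73.2)"
```

```text
shift [ 0.0913 -0.0296  0.0711] turn [ 0.0008  0.0002 -0.0001] at [0.4799 0.2006 0.2912] [3.1408 0.0002 1.2775] F [0.3993 0.4154 1.0035] w 0.05011436905758597 t 8.025
```

Request:
drive_tool --series '[[0.05, [0.091, -0.03, 0.04], [0, 0, 0]], [0.05, [0.091, -0.03, 0.07], [0, 0, 0]], [0.05, [0.091, -0.03, 0.07], [0, 0, 0]], [0.05, [0.091, -0.03, 0.07], [0, 0, 0]]]'

```text
time: 8.52
tool_pos: [0.4783, 0.2941, 0.2218]
ee_rot: [3.141, 0.0, 1.276]
wrist_force: [-0.1, 0.2, 0.5]
width: 0.0501
finger_force: 0.0
```

```bash
python3 -c "
from h import *
c=cam('wrist');p=imaging.snapshot('wrist')
cv2.imwrite('pics/w3.png',cv2.resize(p[100:260,160:360,::-1],None,fx=3,fy=3))
cv2.imwrite('pics/w3raw.png',p[:,:,::-1])
go([.478,.2965,.092],73.2)
print('pred',proj('wrist',[.4785,.2962,.106],c))"
```

```text
shift [ 0.002  -0.0018  0.1309] turn [ 0.0024 -0.0013 -0.0022] at [0.4787 0.294  0.2229] [ 3.1392 -0.0013  1.2754] F [-1.0808  0.0257  0.2498] w 0.0501409681179361 t 8.575
pred [257.2768 194.0799]
```

View pics/w3.png

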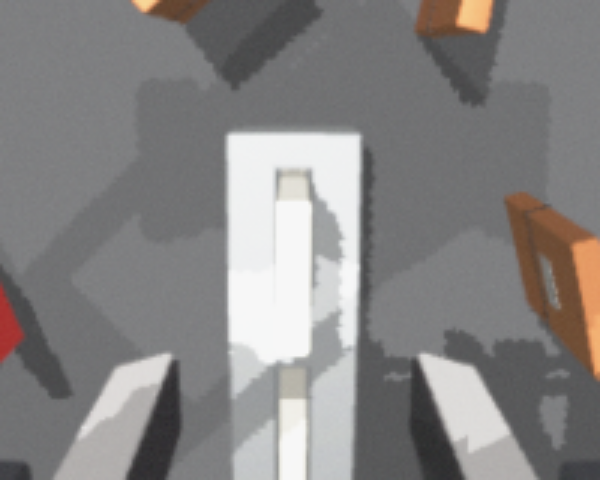

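The long cartridge's top is centred at about (257.7,193) between the fingers, square to them and within 1 mm of the prediction. The blank lies behind it at (257,238). I'll descend and grip.

Request:
drive_tool --series '[[0.05, [0.0025, -0.001, 0.06], [0, 0, 0]], [0.05, [0.0025, -0.001, 0.11], [0, 0, 0]], [0.03, [0.0025, -0.001, 0.131], [0, 0, 0]], [0.02, [0.0025, -0.001, 0.131], [0, 0, 0]], [0.02, [0.0025, -0.001, 0.131], [0, 0, 0]]]'

```text
time: 9.2
tool_pos: [0.4795, 0.2973, 0.0931]
ee_rot: [3.138, -0.003, 1.275]
wrist_force: [0.7, -0.3, 0.7]
width: 0.0236
finger_force: 0.0
```

Request:
drive_tool --series '[[0.0, [0, 0, 0], [0, 0, 0]], [0.0, [0, 0, 0], [0, 0, 0]], [0.0, [0, 0, 0], [0, 0, 0]], [0.0, [0, 0, 0], [0, 0, 0]]]'

```text
time: 9.7
tool_pos: [0.4788, 0.2979, 0.0925]
ee_rot: [3.139, -0.002, 1.276]
wrist_force: [-0.9, -0.7, 6.6]
width: 0.0096
finger_force: 30.0
```

Request:
drive_tool --series '[[0.0, [0, 0, -0.02], [0, 0, 0]], [0.0, [0, 0, -0.045], [0, 0, 0]], [0.0, [0, 0, -0.09], [0, 0, 0]], [0.0, [0, 0, -0.14], [0, 0, 0]], [0.0, [0, 0, -0.18], [0, 0, 0]]]'

```text
time: 10.32
tool_pos: [0.4776, 0.2975, 0.2722]
ee_rot: [3.141, -0.001, 1.276]
wrist_force: [0.0, -0.6, -1.2]
width: 0.01
finger_force: 30.0
```

```bash
python3 -c "
from h import *
go([.4846,-.108,.27],84.42)"
```

```text
shift [-0.386   0.1245  0.002 ] turn [ 0.0012 -0.001  -0.1973] at [0.4776 0.2975 0.2722] [ 3.1405 -0.0011  1.2761] F [ 0.0461 -0.5649 -1.1924] w 0.01002159252134448 t 10.325
```

Request:
drive_tool --series '[[0.0, [-0.048, 0.0155, 0], [0, 0, -0.025]], [0.0, [-0.096, 0.031, 0], [0, 0, -0.05]], [0.0, [-0.144, 0.0465, 0], [0, 0, -0.075]], [0.0, [-0.192, 0.062, 0], [0, 0, -0.1]], [0.0, [-0.24, 0.0775, 0], [0, 0, -0.125]]]'

```text
time: 10.95
tool_pos: [0.4816, 0.0438, 0.27]
ee_rot: [-3.142, -0.0, 1.402]
wrist_force: [0.2, 0.2, -1.3]
width: 0.0099
finger_force: 30.0
```

```bash
python3 -c "
from h import *
go([.4846,-.108,.27],84.42)"
```

```text
shift [-0.1491  0.0284 -0.    ] turn [-0.     -0.     -0.0713] at [0.4816 0.0438 0.27  ] [-3.1416 -0.      1.4021] F [ 0.2403  0.1535 -1.3283] w 0.009851767569151211 t 10.95
```

Request:
drive_tool --series '[[0.0, [-0.05, 0.01, 0], [0, 0, -0.035]], [0.0, [-0.1, 0.02, 0], [0, 0, -0.071]], [0.0, [-0.135, 0.026, 0], [0, 0, -0.071]], [0.0, [-0.149, 0.0285, 0], [0, 0, -0.071]], [0.0, [-0.149, 0.0285, 0], [0, 0, -0.071]]]'

```text
time: 11.58
tool_pos: [0.4848, -0.1064, 0.2699]
ee_rot: [-3.141, -0.001, 1.471]
wrist_force: [-0.6, -0.2, -1.2]
width: 0.0095
finger_force: 30.0
```

```bash
python3 -c "
from h import *
go([.4846,-.108,.27],84.42)
c=cam('wrist');p=imaging.snapshot('wrist')
cv2.imwrite('pics/w4raw.png',p[:,:,::-1])
cv2.imwrite('pics/w4.png',cv2.resize(p[100:260,160:360,::-1],None,fx=3,fy=3))
from slot import slot; slot(p,c)
print('slot',proj('wrist',[.4846,-.109,.13],c))"
```

```text
shift [-0.0016 -0.     -0.0001] turn [-0.0006 -0.0009 -0.0026] at [ 0.4848 -0.1064  0.2699] [-3.141  -0.0009  1.4708] F [-0.6147 -0.2212 -1.1989] w 0.00947364354688849 t 11.575
((496.3955993652344, -109.91494750976562), (52.1252555847168, 39.89077377319336), 81.54334259033203) [ 0.4908 -0.1139]
slot [257.7767 192.6761]
```

View pics/w4.png

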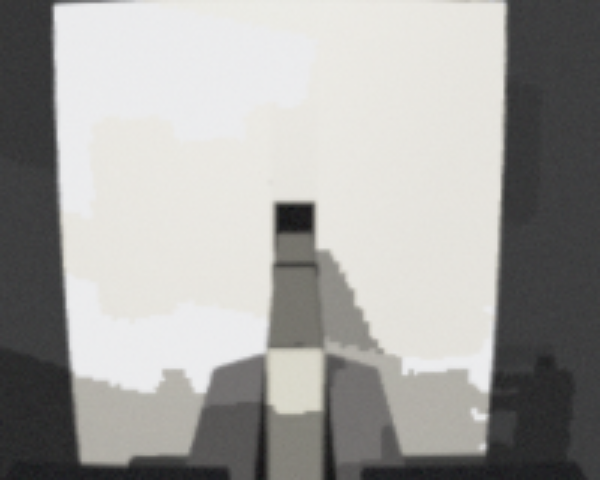

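The cartridge hangs square in the grip, its foot edge at about (258,177) and the line at (258,188). The slot's far end shows beyond it at rows 167–177. Next is a subpixel comparison of foot and slot.

```bash
cat > fit.py <<'E'
from h import *
def run(p,c,zf,rs,rf,rl):
    g=p.mean(2).astype(float)
    def cross(l,lo,hi,th):  # first/last subpixel crossings below th
        i=np.where(l[lo:hi]<th)[0]+lo; a,b=i[0],i[-1]
        return a-1+(l[a-1]-th)/(l[a-1]-l[a]), b+(th-l[b])/(l[b+1]-l[b])
    o=robot.get_obs(); R0=Ro.from_euler("xyz",o["ee_rot"]).as_matrix()
    T=lambda P:(R0.T@(P-o["tool_pos"]))*1e3
    for r in rs: a,b=cross(g[r],235,285,125); print("slot",r,a,b,T(onz("wrist",(a,r),.13,c))[:2],T(onz("wrist",(b,r),.13,c))[:2])
    for r in rf: a,b=cross(g[r],245,270,170); print("foot",r,a,b,T(onz("wrist",(a,r),zf,c))[:2],T(onz("wrist",(b,r),zf,c))[:2])
    col=g[:,254:262].mean(1); print("col",dict(zip(range(160,192),col[160:192].astype(int))))
    for n,u,z in rl: print(n,T(onz("wrist",(258,u),z,c)))
if __name__=="__main__":
    p=cv2.imread("pics/w4raw.png")[:,:,::-1]; run(p,cam("wrist"),.1835,(169,171,173,175),(179,181,183),[("slot end",167,.13),("foot",177,.1835)])
E
python3 fit.py
```

```text
slot 169 251.1726907630522 264.3217993079585 [21.7732 -6.5136] [21.7881  6.6791]
slot 171 251.1829268292683 264.3107142857143 [19.7334 -6.5101] [19.7484  6.6788]
slot 173 251.171875 264.32996632996634 [17.6888 -6.5282] [17.704   6.7093]
slot 175 251.18548387096774 264.31205673758865 [15.6391 -6.5217] [15.6543  6.7025]
foot 179 250.5929648241206 264.7063829787234 [22.5052 -5.8014] [22.5187  5.8669]
foot 181 250.59585492227978 264.6875 [20.8146 -5.8062] [20.8281  5.8616]
foot 183 250.6936416184971 265.72222222222223 [19.1192 -5.7325] [19.1343  6.7304]
col {160: np.int64(227), 161: np.int64(227), 162: np.int64(227), 163: np.int64(227), 164: np.int64(226), 165: np.int64(226), 166: np.int64(214), 167: np.int64(139), 168: np.int64(54), 169: np.int64(28), 170: np.int64(30), 171: np.int64(30), 172: np.int64(29), 173: np.int64(29), 174: np.int64(27), 175: np.int64(29), 176: np.int64(35), 177: np.int64(67), 178: np.int64(105), 179: np.int64(114), 180: np.int64(114), 181: np.int64(114), 182: np.int64(114), 183: np.int64(114), 184: np.int64(115), 185: np.int64(114), 186: np.int64(112), 187: np.int64(86), 188: np.int64(66), 189: np.int64(102), 190: np.int64(114), 191: np.int64(115)}
slot end [ 23.8118   0.3341 140.043 ]
foot [24.1957  0.3205 86.5434]
```

Sideways alignment is within 0.1 mm. Along the plate, the cartridge has to shift by −2 mm in tool x. I'll shift it, drop to just above the deck and recheck.

Request:
drive_tool --series '[[0.0, [-0.002, 0, 0.015], [0, 0, 0]], [0.0, [-0.002, 0, 0.035], [0, 0, 0]], [0.0, [-0.002, 0, 0.043], [0, 0, 0]], [0.0, [-0.002, 0, 0.043], [0, 0, 0]], [0.0, [-0.002, 0, 0.043], [0, 0, 0]]]'

```text
time: 12.25
tool_pos: [0.485, -0.1082, 0.2278]
ee_rot: [3.14, 0.0, 1.472]
wrist_force: [-0.1, 0.5, -0.9]
width: 0.01
finger_force: 30.0
```

```bash
python3 -c "
from h import *
go([.4846,-.1085,.1765],84.42)
c=cam('wrist');p=imaging.snapshot('wrist')
cv2.imwrite('pics/w5raw.png',p[:,:,::-1])
g=p.mean(2).astype(int); print(g[155:200,257]); print([(r,g[r,246:272]) for r in (174,176,180)])
"
```

```text
shift [-0.0003 -0.0004  0.0513] turn [ 0.0013  0.0002 -0.0011] at [ 0.485  -0.1082  0.2278] [3.1403 0.0002 1.4724] F [-0.0708  0.4966 -0.8759] w 0.010018266749902423 t 12.25
[226 225 226 225 225 224 224 225 224 224 224 225 224 225 224 224 221 184
 107  39  24  34  64 103 112 112 113 112 114 110 114 109  85  68 100 112
 112 114 112 113 112 112 113 113 113]
[(174, array([227, 228, 213, 154,  70,  44,  43,  44,  43,  45,  45,  39,  39,
        41,  42,  40,  43,  45,  70, 154, 213, 226, 228, 227, 228, 227])), (176, array([227, 226, 216, 151,  64,  28,  28,  30,  33,  35,  36,  34,  36,
        37,  37,  36,  30,  27,  63, 152, 212, 227, 228, 227, 228, 228])), (180, array([228, 227, 218, 160,  72,  49,  89, 110, 114, 112, 111, 112, 114,
       113, 111, 112, 110, 104,  91, 130, 200, 225, 227, 227, 227, 227]))]
```

```bash
python3 -c "
from h import *
c=cam('wrist');o=robot.get_obs();R=Ro.from_euler('xyz',o['ee_rot']).as_matrix();T=lambda uv,z:(R.T@(onz('wrist',uv,z,c)-o['tool_pos'])*1e3)[:2]
print('slot end',T((257,172.8),.13),'foot end',T((257,177.1),.1413))
p=cv2.imread('pics/w5raw.png').mean(2).astype(int)
for r in (175,178,179,181,183): print(r,p[r,247:268])
print('slot L/R',T((249.35,176),.13),T((264.4,176),.13))
for u in (251.5,252,263,264,264.5): print(u,T((u,180),.1413))
"
```

```text
slot end [25.5919 -0.5401] foot end [24.0544 -0.5052]
175 [228 214 152  67  31  32  28  23  32  24  24  32  32  28  29  28  25  65
 149 212 226]
178 [227 216 160  69  40  79 100 101  99 102 103 102 103 103 100  98  92  84
 152 212 226]
179 [227 218 162  73  45  90 111 110 113 110 112 111 109 110 112 110 105  92
 150 212 226]
181 [228 219 160  74  48  88 109 114 113 112 113 112 113 113 112 111 105  90
 115 191 223]
183 [227 218 160  72  73  97 110 114 113 112 114 114 113 113 110 112 108  95
 104 130 150]
slot L/R [22.7779 -7.1511] [22.786   5.8567]
251.5 [21.6042 -5.0581]
252 [21.6042 -4.644 ]
263 [21.6105  4.4634]
264 [21.6116  5.2916]
264.5 [21.6122  5.7058]
```

Near the deck, the foot sits about 0.6 mm to +y (tool) of the slot's centre. I'll trim −0.6 mm and enter slowly.

Request:
drive_tool --series '[[0.0, [0, -0.0006, 0.002], [0, 0, 0]], [0.0, [0, -0.0006, 0.006], [0, 0, 0]], [0.0, [0, -0.0006, 0.01], [0, 0, 0]], [0.0, [0, -0.0006, 0.014], [0, 0, 0]], [0.0, [0, -0.0006, 0.018], [0, 0, 0]]]'

```text
time: 12.92
tool_pos: [0.484, -0.1084, 0.2087]
ee_rot: [-3.141, -0.0, 1.472]
wrist_force: [-0.3, 0.1, -1.5]
width: 0.0096
finger_force: 30.0
```

```bash
python3 -c "
from h import *
go([.4846,-.1085,.1765],84.42)
p=imaging.snapshot('wrist')
cv2.imwrite('pics/w6.png',cv2.resize(p[140:230,200:320,::-1],None,fx=5,fy=5,interpolation=cv2.INTER_CUBIC))
"
```

```text
shift [-0.0001  0.0006  0.0322] turn [-0.0003 -0.0001 -0.0016] at [ 0.484  -0.1084  0.2087] [-3.1413 -0.0001  1.4718] F [-0.3151  0.0826 -1.5242] w 0.00960292767388771 t 12.925
```

View pics/w6.png

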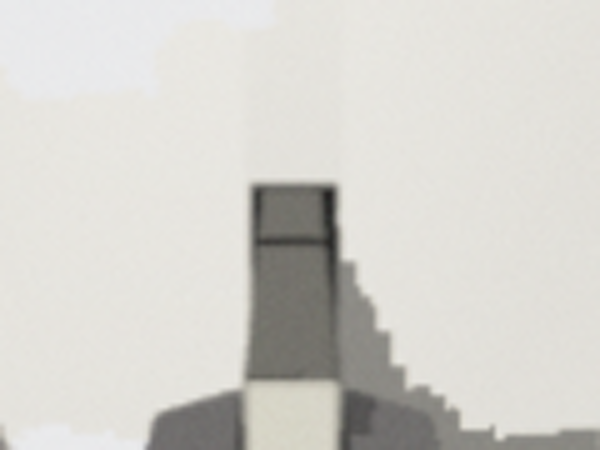

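The foot is in the slot with gaps on both sides (left slightly tighter) and no contact force. I'll lower the rest, with +0.3 mm of trim.

Request:
drive_tool --series '[[0.0, [0, 0.0003, 0.005], [0, 0, 0]], [0.0, [0, 0.0003, 0.011], [0, 0, 0]], [0.0, [0, 0.0003, 0.017], [0, 0, 0]], [0.0, [0, 0.0003, 0.023], [0, 0, 0]], [0.0, [0, 0.0003, 0.027], [0, 0, 0]]]'

```text
time: 13.6
tool_pos: [0.4842, -0.1083, 0.1815]
ee_rot: [-3.141, -0.0, 1.472]
wrist_force: [-0.5, -0.3, -0.8]
width: 0.0097
finger_force: 30.0
```

Request:
drive_tool --series '[[0.0, [0, 0, 0.003], [0, 0, 0]], [0.0, [0, 0, 0.005], [0, 0, 0]], [0.0, [0, 0, 0.005], [0, 0, 0]], [0.0, [0, 0, 0.005], [0, 0, 0]]]'

```text
time: 14.1
tool_pos: [0.4845, -0.1085, 0.1774]
ee_rot: [3.141, -0.0, 1.472]
wrist_force: [0.0, -0.2, -1.6]
width: 0.0101
finger_force: 30.0
```

```bash
python3 -c "
from h import *
go([.4846,-.1085,.1765],84.42)
p=imaging.snapshot('wrist'); q=imaging.snapshot('scene')
a=cv2.resize(p[140:230,205:315,::-1],(440,360),interpolation=cv2.INTER_CUBIC);b=cv2.resize(q[100:220,200:320,::-1],(360,360),interpolation=cv2.INTER_CUBIC)
cv2.imwrite('pics/f.png',np.hstack([a,b]))
"
```

```text
shift [-0.      0.0001  0.0009] turn [ 0.0004 -0.     -0.0017] at [ 0.4845 -0.1085  0.1774] [ 3.1412 -0.      1.4717] F [ 0.0287 -0.2204 -1.6104] w 0.01013110386998928 t 14.1
```

View pics/f.png

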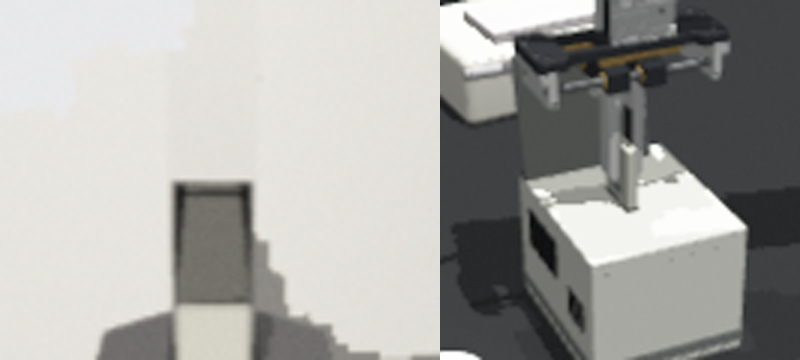

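The line sits at the deck edge, the gaps are clear on both sides, the only load is the cartridge's weight, and the lid stands open. I'll hand the job in.

```bash
python3 -c "
from bench import robot
print(robot.close_job())"
```

```text
the job is handed in; nothing more can be done
None
```

I opened the lid to its stop and handed the job in with the long cartridge held upright and still in the slot: its line is within about 1 mm of the deck, nothing is forced against the slot, the blank is still in the stand, and the run took about 14 s.

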